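# Hang the utensil bin on the slat panel

## Task

Hang the blue bin on the slat panel at the blue tag: tilt it front-up so that the hook on its back goes into the groove of the upper rail, then swing it down until it hangs fully home with its back flush against the panel, and let go. The rail is clamped by hand, so its exact height must be felt or seen; do it gently, without forcing or knocking the panel, and leave the other things alone.

Things in the scene. Friction and masses are not known exactly. Their poses are not given: they have to be found in the camera images.
- bin_center (a point): Blue open-topped plastic bin, 80 deep (x), 56 wide (y), 83 high (mm), standing on the bench, 0.17 to 0.31 kg. Walls 2.5 thick; sides full height except a scoop front: the 22 mm nearest the front (-x) are only 45 high. Point at its centre, half-way up (41.5 above the underside). x points to its back, y to its left, z up. Can be gripped across its two sides.
- bin_tab (a point): Root of the steel hook along the top of the blue bin's back, 40 mm behind and 38.5 above bin_center: on the back's outer face, at the underside of the hook. From here a neck 3 thick runs 9 mm back and carries a tab turned straight up, 6 to 9 mm behind this point and 0 to 17 above it; hook 44 wide in y. Axes as bin_center.
- bin_tip (a point): Top of that upturned tab, 7.5 mm behind and 17 above bin_tab, in the middle of its width. Axes as bin_center.
- bay (a point): Middle of the free place, on the plane of the panel's front face, 146 mm above the bench: the nominal height of the upper groove's floor. The real floor lies up to 9 mm above or below this, differently each time and not measured. The blue tag (36 wide) stands on the rear crossbar 31 mm behind it, top 203 above the bench. x points into the panel, y along it to the left, z up.
- panel: Bench-top slat panel, 360 mm wide; origin on the bench under the middle of its front face; x into the panel, y left, z up. Fixed lower board up to 100 high (its groove is not used); over it, in the same face plane, the upper rail: 30 of plain face, the groove, then face again; its top edge is 40 above the groove's floor. A white bin like the blue one hangs on the rail, centred 125 to the left (y).
- groove (a point): Point on the panel's front face, as high as bay, in the middle of the panel, given to describe the upper groove: open to the front through a mouth 11 mm high; above the mouth hangs a lip 3 thick and 12 high; behind the lip a hollow 12 deep (3 to 15 behind the face) reaches 23 up from the floor. So the 17 mm tab passes only tilted, front up about 40 degrees, and then stands up behind the lip.
- white_bin: Bystander: a white bin of the same shape standing on the bench to the right; origin under its centre. The other loose things (steel bowl, flour shaker, spoon, wooden paddle, sauce bottle, dough scraper, all under 175 mm high) lie farther out: more than 280 mm to the right or left of the robot's middle line, clear of the panel. None may be shifted by more than 30 mm.

How it is judged:
On the way:
1. the bin is tilted front-up with the tip of its hook through the groove's mouth (x of bin_tip in the frame of bay above 0.004 m and z of bin_tip in the frame of bay between -0.009 and 0.034 m and angle between bin_tab's own z axis and vertical above 0.3 rad), for 0.1 s.
At the end, for the whole second after the job is handed in: The blue bin hangs by its hook in the upper groove at the tag (within 20 mm sideways), the tab behind the lip, its back upright and flush with the panel within 0.06 rad, square to it within 0.08 rad and not more than 5.5 mm off the face; released and staying there (x of bin_tip in the frame of bay between 0.003 and 0.0115 m and z of bin_tab in the frame of bay between -0.012 and 0.012 m and y of bin_tab in the frame of bay between -0.02 and 0.02 m and x of bin_tab in the frame of bay above -0.0055 m and angle between the z axis of bin_tab and the z axis of bay, either way round below 0.06 rad and angle between the x axis of bin_tab and the x axis of bay, either way round below 0.08 rad); the robot touches nothing.
It fails at once if the bin is pressed or knocked against the panel with over 25 N (contact force between bin and panel above 25 N).
It fails at once if the gripper or arm pushes on the panel with over 15 N (contact force between any of the fingers, the arm and panel above 15 N).
It fails at once if one of the other things is moved by over 30 mm (distance of any of white_bin, bowl, shaker, scoop, paddle, sauce, scraper from where it was at the start of the episode above 0.03 m).
It also fails if it takes over 70 s, if anything falls off the work surface, if the arm or the gripper's body presses on something with over 40 N, if the wrist force passes 120 N, or if a joint passes its speed limit or range.

## Robot

A 7-joint arm with a two-finger parallel gripper is mounted at the origin on the work surface. World frame = base frame: x ahead of the robot, y to its left, z up, the work surface at z = 0. Lengths are in m, angles in rad, forces in N, time in s.
With the tool pointing down it reaches from about 0.4 to 0.925 m from the base axis. Payload 5.6 kg.
Tool frame: the origin (TCP) lies at the very end of the fingers, on their centre line; the grasp point (between the pads) lies ctrl.pinch_z behind it (ctrl.pinch_z is the distance from the TCP to the grasp point, in m); z points along the fingers, y is the line along which they close (so a half turn about z gives the same grasp; the last joint's range is limited). The gripper opens to 85 mm and grips with 20 to 120 N. Pads are 22 mm wide; open, the fingers measure 114 mm over their backs; the gripper's body (76 mm by 85 mm) begins 54 mm behind the grasp point. The pads swing forward as they close: fully open they stand 13 mm farther back than shut.
Start: joints at [-1.302, 0.468, -0.012, 1.603, 0.006, 1.071, -0.056], TCP at [0.199, 0.619, 0.231] pointing down, gripper open.
Joint ranges: [-2.53, 2.53], [-0.31, 2.02], [-1.57, 1.55], [0.28, 2.44], [-1.29, 4.43], [0.15, 1.84], [-2.92, 2.92]. Speed limits (rad/s): [2.57, 2.57, 3.14, 3.14, 3.14, 3.14, 3.14].

## Interface

Orientations are given as a unit quaternion [w, x, y, z].
In Python, from rig import ctrl gives the robot as it stands.
- The arm moves only by the shell command python3 -m inch 'ROWS' [FORCE]. ROWS is JSON, a list of rows, each an object of numbers: "rx", "ry", "rz": the turn, a rotation vector about the tool's x, y, z in degrees; "x", "y", "z": the shift along the tool's x, y, z in cm; "jaw": the opening, from 0 (shut) to 1 (fully open). In form: [{"rx": .., "ry": .., "rz": .., "x": .., "y": .., "z": .., "jaw": ..}, ...]. A call has 1 to 20 rows; each row shifts and turns the commanded pose from where the row before left it, along the tool's axes as they then stand; what a row does not reach is not made up. A row lasts 1/8 s, in which the tool goes at most 62.5 mm and 10.7 degrees, less where a joint would pass 70% of its speed; a pose out of reach is approached as far as the arm can. A call is refused whole if a number of a shift passes 6.25 or a number of a turn 10.7, either way. A call with a gripper value outside its range is refused whole. The fingers move at their own pace and stop on an object; FORCE is the grip in N (left out, the last holds). Time passes only in rows, so rows that do not move let the fingers close. It gives the time, the measured TCP pose, the force, the opening and the grip force at its end, in the units of the state.
- ctrl.read_state(): the state, without advancing time (a new reading comes with each control period).
- ctrl.snapshot(name): name is "scene" or "top" or "wrist"; returns a dict with "pixels" (420x560x3 uint8, red, green, blue), "camera_matrix" (3x3 intrinsics, pixels), "rvec" (rotation vector, rad) and "tvec" (3), from world to camera coordinates, as OpenCV has them. Camera axes: x right, y down, z forward; pixel columns grow to the right and rows downward; lengths in m; the calibration is good to about 2 mm. A picture is of the moment at which its call begins. There is no depth.
- ctrl.finish_job(): hands the job in; it is judged then, once.
Trained networks look in a picture, given as the dict that the camera call returned (one of the last four; its "shot" number tells which), for a name from the list of things; names that differ only in an ending like _2 or _b are one class to them, and where a whole thing is asked for, a point or a joint stands for the part that bears it (a point fixed in the world has none). Each returns a list of dicts, best first, with "score" (0 to 1); they miss things now and then, are a little off and sometimes report something else, mostly with a low value. They report only what shows in the picture. A call takes as long as a camera call.
- ctrl.look_for(picture, label): "rect" ([left, top, width, height] in pixels, round what is visible of it).
- ctrl.cut_out(picture, label): "pixels" (420x560 bool, what is visible of it) and "rect" ([left, top, width, height] in pixels, round what is visible of it).
The state is a dict: "time": time; "joints": joint angles; "joint_vel": joint speeds; "effort": joint torques, N m; "ee_pos": TCP position; "tool_rot": TCP orientation; "wrist_force": force on the tool from outside, world axes, zero at the start; "moment": the same for the moment, N m; "opening": finger opening in m; "grip_force": force on a finger pad.
Only numpy, scipy, OpenCV 4.12 (cv2) and the standard library are available. Lean on these libraries where they do the work, as an engineer would, in place of code of your own. Each camera call takes 0.05 s, during which the arm holds its last target. There are 200 camera calls.

## Working session

There is one attempt and no reset: what is moved stays moved. The work goes in short steps, Python scripts to look and compute and a shell command to move; the robot and the scene stay as the last step left them, time stands still between calls to the robot, and variables do not carry over. Pictures are saved under pics/ and viewed, at most 10 in all, crops included, and the job is handed in when it is done.

```bash
ls; mkdir -p pics; cat > h.py <<'E'
import numpy as np, cv2
from rig import ctrl
from scipy.spatial.transform import Rotation as R
def shot(n,fn=None):
    s=ctrl.snapshot(n)
    if fn: cv2.imwrite('pics/'+fn,s['pixels'][:,:,::-1])
    return s
def proj(s,P):
    return cv2.projectPoints(np.atleast_2d(np.array(P,float)),np.array(s['rvec'],float),np.array(s['tvec'],float),np.array(s['camera_matrix'],float),None)[0][:,0]
def ray(s,uv):
    M=R.from_rotvec(np.ravel(s['rvec'])).as_matrix();t=np.ravel(s['tvec']);K=np.array(s['camera_matrix'])
    d=M.T@np.linalg.solve(K,[uv[0],uv[1],1.]);return -M.T@t,d
def atz(s,uv,z):
    o,d=ray(s,uv);return o+d*(z-o[2])/d[2]
E
python3 - <<'E'
from h import *
st=ctrl.read_state();print(st['ee_pos'],st['tool_rot'],ctrl.pinch_z,st['wrist_force'])
a=shot('scene','s1.png');b=shot('top','t1.png')
for s in(a,b):
  print(ray(s,(280,210)))
  for l in('bin_center','bay','white_bin','panel'):
    print(l,[(np.round(d['rect']),round(d['score'],2)) for d in ctrl.look_for(s,l)[:3]])
print(ctrl.read_state()['time'])
E
```

```text
pics
[0.19929756 0.61807627 0.23029815] [-7.73554282e-05  1.55292086e-01  9.87868162e-01 -9.25986761e-04] 0.0187 [-0.07514461  0.71934778 -0.02460744]
(array([ 1.27045242, -0.03577637,  0.68190572]), array([-0.7846496 , -0.11178631, -0.60984124]))
bin_center [(array([209., 206.,  39.,  44.]), 0.75)]
bay [(array([375., 226.,  26.,  18.]), 0.75)]
white_bin [(array([145., 192.,  40.,  47.]), 0.64)]
panel [(array([303., 214., 231., 174.]), 0.8)]
(array([ 0.49597201, -0.13171069,  0.80898377]), array([ 0.05720596,  0.03171282, -0.99804141]))
bin_center [(array([343., 193.,  39.,  56.]), 0.84)]
bay [(array([153., 107.,  27.,  16.]), 0.63)]
white_bin [(array([415., 205.,  60.,  51.]), 0.79)]
panel [(array([ 26.,  75., 235., 103.]), 0.7)]
0.5
```

```bash
python3 -c "
import cv2,numpy as np
a=cv2.imread('pics/s1.png');b=cv2.imread('pics/t1.png');cv2.imwrite('pics/m1.png',cv2.resize(np.vstack([a,b]),None,fx=.71,fy=.71))"
```

```text
(no output)
```

View pics/s1.png

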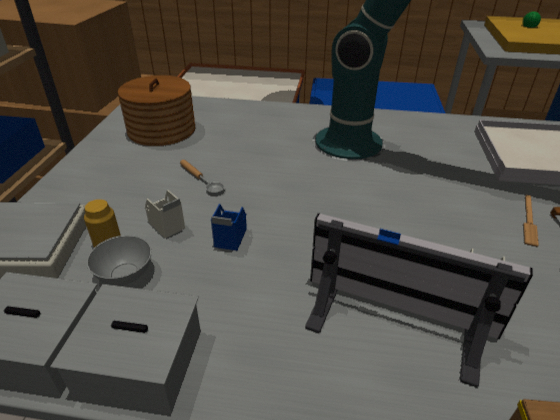

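View pics/t1.png

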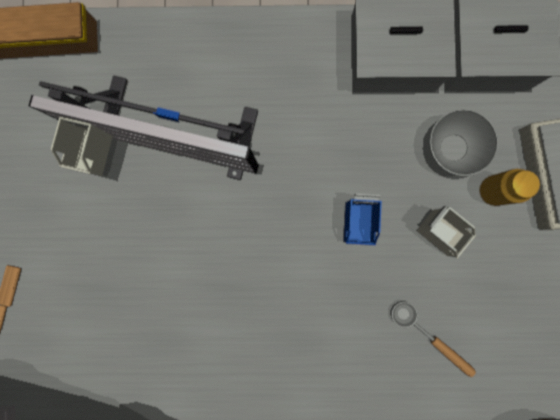

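Scene: robot at the back, panel seen from behind with the blue tag at (388,237), blue bin at (229,228). In the top view: bin at (363,221) with its hook towards the image top (+x); the panel runs from (32,100) to (255,155), with the tag at (167,115) and the hanging white bin at (85,147).

```bash
python3 - <<'E'
from h import *
s=shot('top')
p=s['pixels'][:,:,::-1]
a=cv2.resize(p[70:190,20:270],None,fx=3.2,fy=3.2,interpolation=cv2.INTER_CUBIC)[:370]
b=cv2.resize(p[185:255,335:390],None,fx=3.2,fy=3.2,interpolation=cv2.INTER_CUBIC)
c=np.zeros((600,800,3),np.uint8);c[:a.shape[0],:a.shape[1]]=a;c[372:372+b.shape[0],:b.shape[1]]=b
cv2.imwrite('pics/c1.png',c)
d=ctrl.cut_out(s,'bin_center')[0]
r=cv2.minAreaRect(np.argwhere(d['pixels'])[:,::-1].astype(np.float32));print(r)
print(atz(s,(363,221),.083),atz(s,(166.5,115),.2))
d=ctrl.cut_out(s,'bay')[0]; q=np.argwhere(d['pixels'])[:,::-1].astype(np.float32);print(cv2.minAreaRect(q),q.mean(0))
E
```

```text
((362.0888366699219, 219.75634765625), (35.05354690551758, 49.516700744628906), 4.085616588592529)
[ 0.51666629 -0.25938753  0.083     ] [0.6801195  0.06383325 0.2       ]
((166.50001525878906, 115.00000762939453), (23.283418655395508, 9.45888900756836), 14.03624439239502) [166.63507 115.07583]
```

View pics/c1.png

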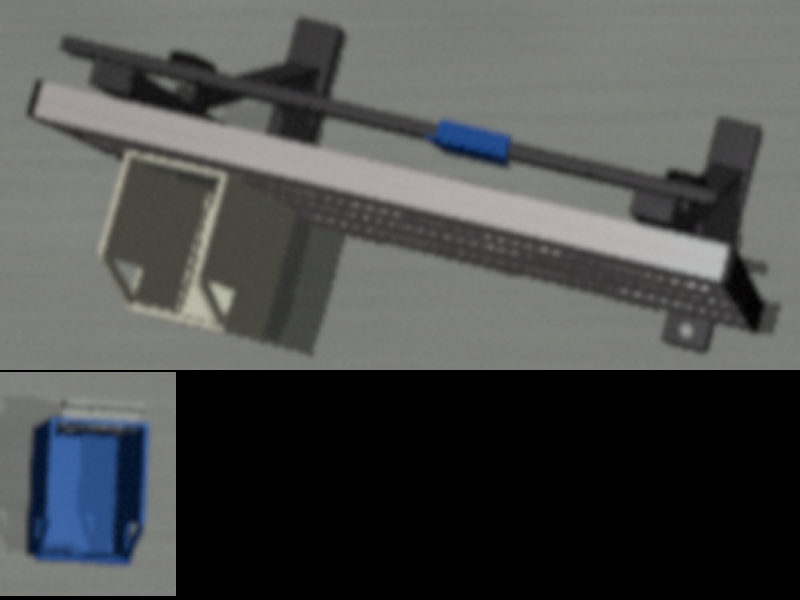

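```bash
cat >> h.py <<'E'
def pose():
    st=ctrl.read_state();q=np.array(st['tool_rot']);return np.array(st['ee_pos']),R.from_quat(q[[1,2,3,0]])
def toolrot(yaw,tilt):
    "tool y along yawed +y, z down tilted forward by tilt deg (fingers point forward)"
    return R.from_euler('z',yaw,degrees=True)*R.from_euler('y',-tilt,degrees=True)*R.from_matrix(np.diag([-1.,1,-1]))
def todo(p,Rt):
    "turn (deg, tool axes) first; then shift (cm) in the target tool axes"
    p0,R0=pose();rv=(R0.inv()*Rt).as_rotvec(degrees=True);d=Rt.inv().apply(p-p0)*100
    return 'turn',np.round(rv,2),'shift after turn',np.round(d,2),'shift before',np.round(R0.inv().apply(p-p0)*100,2)
E
python3 - <<'E'
from h import *
s=shot('top')
f=lambda x,y:(20+x/3.2,70+y/3.2)
P=[atz(s,f(*q),.186) for q in((35,115),(720,280),(42,80),(728,243))]
for q in P:print(q)
for i in(0,2):
  d=P[i]-P[i+1];print('panel yaw',np.degrees(np.arctan2(-d[0],d[1])))
t=[atz(s,f(*q),.203) for q in((437,122),(511,137))];print(t)
g=lambda x,y:(335+x/3.2,185+(y-372)/3.2)
B=[atz(s,g(*q),.083) for q in((52,421),(147,423),(145,525))]
print(B); d=B[0]-B[1];print(np.degrees(np.arctan2(-d[0],d[1])))
Rt=toolrot(-14,35)
print(pose()[0],todo(np.array([.45,.06,.33]),Rt))
E
```

```text
[0.70108948 0.2866142  0.186     ]
[ 0.61505503 -0.05697019  0.186     ]
[0.71890967 0.28364005 0.186     ]
[ 0.63348247 -0.06091451  0.186     ]
panel yaw -14.05795659311819
panel yaw -13.924843855789959
[array([0.69018765, 0.07848387, 0.203     ]), array([0.68246754, 0.04239549, 0.203     ])]
[array([ 0.55449303, -0.2386245 ,  0.083     ]), array([ 0.5530119 , -0.29255457,  0.083     ]), array([ 0.49507959, -0.29035084,  0.083     ])]
-1.5731663801961764
[0.19940653 0.6186624  0.2313361 ] ('turn', array([ -1.18, -34.98,  -3.75]), 'shift after turn', array([-36.65, -48.14,  13.62]), 'shift before', array([-40.99, -45.48,  -9.87]))
```

```bash
python3 -m inch '[{"z":-4},{"z":-4},{"x":-3.4,"y":-3.8},{"x":-3.4,"y":-3.8},{"x":-3.4,"y":-3.8},{"x":-3.4,"y":-3.8},{"x":-3.4,"y":-3.8},{"x":-3.4,"y":-3.8},{"x":-3.4,"y":-3.8},{"x":-3.4,"y":-3.8},{"x":-3.4,"y":-3.8},{"x":-3.4,"y":-3.8},{"x":-3.4,"y":-3.8},{"x":-3.4,"y":-3.8},{"ry":-9,"rz":-1},{"ry":-9,"rz":-1},{"ry":-9,"rz":-1},{"ry":-9,"rz":-1},{},{}]'
python3 - <<'E'
from h import *
s=shot('wrist','w1.png');print(ray(s,(280,210)),pose()[0],s['camera_matrix'][0][0])
for q in([.648,.0715,.146],[.55,-.26,.08]):print(proj(s,q))
for l in('bay','panel'): print([(np.round(d['rect']),d['score']) for d in ctrl.look_for(s,l)[:2]])
E
```

```text
(array([0.13477359, 0.63873499, 0.37181284]), array([ 0.26619833, -0.07494899, -0.96112037])) [0.19944803 0.61867259 0.23130779] 305.65650252498654
[[-19.97200439 655.91179452]]
[[-207.23779224  585.27727192]]
[]
[]schema error: expected keys rx, ry, rz, x, y, z, jaw
```

View pics/w1.png

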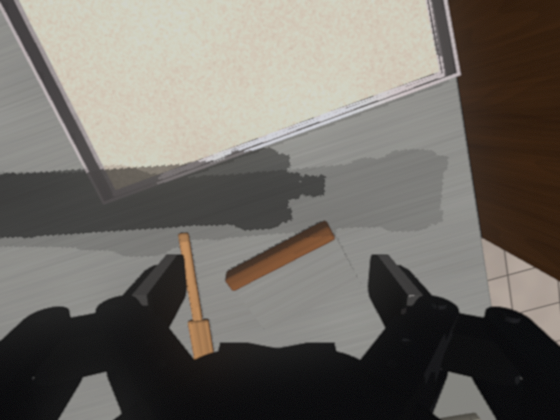

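The move was refused: every row needs all the keys. The picture shows only the start place, with the paddle and scraper below the fingers.

```bash
python3 -m inch '[{"rx":0,"ry":0,"rz":0,"x":0,"y":0,"z":-4,"jaw":1},{"rx":0,"ry":0,"rz":0,"x":0,"y":0,"z":-4,"jaw":1},{"rx":0,"ry":0,"rz":0,"x":-3.4,"y":-3.8,"z":0,"jaw":1},{"rx":0,"ry":0,"rz":0,"x":-3.4,"y":-3.8,"z":0,"jaw":1},{"rx":0,"ry":0,"rz":0,"x":-3.4,"y":-3.8,"z":0,"jaw":1},{"rx":0,"ry":0,"rz":0,"x":-3.4,"y":-3.8,"z":0,"jaw":1},{"rx":0,"ry":0,"rz":0,"x":-3.4,"y":-3.8,"z":0,"jaw":1},{"rx":0,"ry":0,"rz":0,"x":-3.4,"y":-3.8,"z":0,"jaw":1},{"rx":0,"ry":0,"rz":0,"x":-3.4,"y":-3.8,"z":0,"jaw":1},{"rx":0,"ry":0,"rz":0,"x":-3.4,"y":-3.8,"z":0,"jaw":1},{"rx":0,"ry":0,"rz":0,"x":-3.4,"y":-3.8,"z":0,"jaw":1},{"rx":0,"ry":0,"rz":0,"x":-3.4,"y":-3.8,"z":0,"jaw":1},{"rx":0,"ry":0,"rz":0,"x":-3.4,"y":-3.8,"z":0,"jaw":1},{"rx":0,"ry":0,"rz":0,"x":-3.4,"y":-3.8,"z":0,"jaw":1},{"rx":0,"ry":-9,"rz":-1,"x":0,"y":0,"z":0,"jaw":1},{"rx":0,"ry":-9,"rz":-1,"x":0,"y":0,"z":0,"jaw":1},{"rx":0,"ry":-9,"rz":-1,"x":0,"y":0,"z":0,"jaw":1},{"rx":0,"ry":-9,"rz":-1,"x":0,"y":0,"z":0,"jaw":1},{"rx":0,"ry":0,"rz":0,"x":0,"y":0,"z":0,"jaw":1},{"rx":0,"ry":0,"rz":0,"x":0,"y":0,"z":0,"jaw":1}]'
python3 - <<'E'
from h import *
s=shot('wrist','w2.png');print(ray(s,(280,210)),pose()[0],s['camera_matrix'][0][0])
for q in([.648,.0715,.146],[.648,.0715,.186],[.55,-.26,.08]):print(proj(s,q))
for l in('bay','panel'): print([(np.round(d['rect']),d['score']) for d in ctrl.look_for(s,l)[:2]])
E
```

```text
time: 3.35
ee_pos: [0.4486, 0.0593, 0.3121]
tool_rot: [0.305, 0.115, 0.944, -0.048]
wrist_force: [-0.1, -0.1, -0.1]
opening: 0.0856
grip_force: 0.0
(array([0.31440057, 0.09408068, 0.38598022]), array([ 0.76309398, -0.19526007, -0.61627295])) [0.44891351 0.05928419 0.31225785] 305.65650252498654
[[325.61062476 221.02493565]]
[[328.16752075 247.01981817]]
[[ 83.25560341 174.52134498]]
[(array([312., 250.,  28.,  21.]), 0.57)]
[(array([221., 126., 289., 138.]), 0.78)]
```

View pics/w2.png

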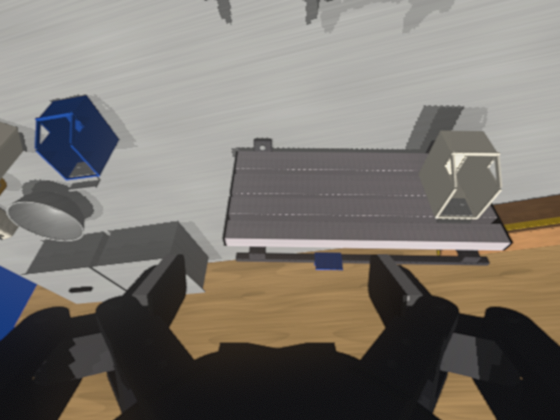

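Wrist view (upside-down): panel at (225–510,150–260), rail top edge near row 242, tag at (328,261), white bin at right and blue bin at (75,140). I'll move closer for the rail height.

```bash
python3 -m inch '[{"rx":0,"ry":0,"rz":0,"x":-1.5,"y":0,"z":3.5,"jaw":1},{"rx":0,"ry":0,"rz":0,"x":-1.5,"y":0,"z":3.5,"jaw":1},{"rx":0,"ry":0,"rz":0,"x":-1.5,"y":0,"z":3.5,"jaw":1},{"rx":0,"ry":0,"rz":0,"x":0,"y":0,"z":0,"jaw":1},{"rx":0,"ry":0,"rz":0,"x":0,"y":0,"z":0,"jaw":1}]'
python3 - <<'E'
from h import *
s=shot('wrist');print(pose()[0])
for z in (.1,.13,.146,.157,.186):print(z,proj(s,[.648,.0715,z]))
print([(np.round(d['rect']),d['score']) for d in ctrl.look_for(s,'bay')[:2]])
np.savez('w3.npz',**{k:np.array(s[k]) for k in('pixels','camera_matrix','rvec','tvec')})
p=s['pixels'][90:340,200:460,::-1]
cv2.imwrite('pics/w3.png',cv2.resize(p,None,fx=2.4,fy=2.4,interpolation=cv2.INTER_CUBIC))
E
```

```text
time: 4.12
ee_pos: [0.5427, 0.0343, 0.2528]
tool_rot: [0.305, 0.114, 0.944, -0.048]
wrist_force: [-0.6, 0.5, -0.3]
opening: 0.0853
grip_force: 0.0
[0.54259595 0.03457691 0.25313709]
0.1 [[339.42276952 176.88713537]]
0.13 [[342.6374825  198.69846122]]
0.146 [[344.5201665  211.47217834]]
0.157 [[345.89082021 220.77184981]]
0.186 [[349.84130883 247.5752985 ]]
[(array([327., 254.,  40.,  27.]), 0.79), (array([  2.,  43.,  71., 131.]), 0.29)]
```

View pics/w3.png

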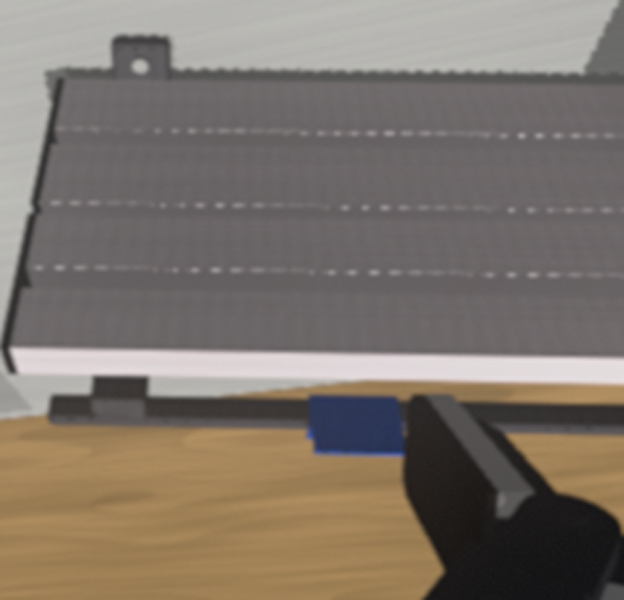

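Crop: lower-board top at crop row 207 (pixel row 176), upper groove floor at 271 (203), rail top edge at 352 (237), tag left edge at x 308–314. So the floor is near 0.136–0.137 and the face x ≈ 0.6475. Next I'll plan the hook path.

```bash
cat > plan.py <<'E'
import numpy as np
# panel section (mm, x into panel, z above floor): rects x0,x1,z0,z1
OB=[(0,15,-36,0),(15,18,-36,40),(0,3,11,40),(3,15,23,40)]
def outline(x0,x1,z0,z1,n=.5):
    xs=np.arange(x0,x1+.01,n);zs=np.arange(z0,z1+.01,n)
    return np.vstack([np.c_[xs,0*xs+z0],np.c_[xs,0*xs+z1],np.c_[0*zs+x0,zs],np.c_[0*zs+x1,zs]])
H=np.vstack([outline(0,9,0,3),outline(6,9,0,17),outline(-2.5,0,-80,3)])
C=np.array([[x,z] for a in OB for x in a[:2] for z in a[2:]])
def sd(P):
    out=np.full(len(P),99.)
    for x0,x1,z0,z1 in OB:
        dx=np.maximum(x0-P[:,0],P[:,0]-x1);dz=np.maximum(z0-P[:,1],P[:,1]-z1)
        d=np.where((dx>0)&(dz>0),np.hypot(dx,dz),np.maximum(dx,dz));out=np.minimum(out,d)
    return out.min()
def rot(P,t): c,s=np.cos(t),np.sin(t); return np.c_[P[:,0]*c+P[:,1]*s,-P[:,0]*s+P[:,1]*c]
if __name__=='__main__':
    from h import *
    d=np.load('w3.npz');q=atz(d,(330.8,279.6),.203);print('tag left top',q)
    for th in (55,50,45,40,35,30,25,20,15,10,5,0):
        Q=rot(H,np.radians(th));best=[]
        for x in np.arange(-20,1,1.):
            zz=np.arange(-6,14,.5)
            c=np.array([sd(Q+[x,z]) for z in zz]);i=c.argmax()
            if c[i]>.3: best.append((x,zz[i],round(c[i],1)))
        tip=rot(np.array([[7.5,17.]]),np.radians(th))[0]
        print(th,'tip',tip.round(1),*['%g/%g:%g'%b for b in best])
E
python3 plan.py
```

```text
tag left top [0.67228037 0.05071791 0.203     ]
55 tip [18.2  3.6] -20/2.5:4.5 -19/2.5:3.9 -18/2.5:3.4 -17/3:3.2 -16/3.5:2.7 -15/3.5:2.5 -14/4:2.2 -13/4.5:2.1 -12/5:2 -11/6:2.1 -10/6.5:2.1 -9/7.5:2 -8/8:2.1 -7/8.5:2 -6/9.5:1.9 -5/8.5:0.9
50 tip [17.8  5.2] -20/1:4.6 -19/1:4 -18/1.5:3.4 -17/1.5:3.1 -16/2:2.7 -15/2:2.2 -14/2.5:1.9 -13/3:1.7 -12/4:1.7 -11/5:1.6 -10/5.5:1.6 -9/6.5:1.7 -8/7.5:1.6 -7/8:1.6 -6/9:1.8 -5/8.5:1.2
45 tip [17.3  6.7] -20/0:4.9 -19/0:4.2 -18/0:3.7 -17/0:3 -16/0.5:2.7 -15/1:2.2 -14/1.5:1.7 -13/1.5:1.3 -12/2.5:1.3 -11/3.5:1.3 -10/4.5:1.3 -9/5.5:1.3 -8/6.5:1.3 -7/7.5:1.3 -6/8:1.6 -5/8:1.6 -4/7:0.6
40 tip [16.7  8.2] -20/-1.5:5.4 -19/-1.5:4.6 -18/-1.5:3.8 -17/-1:3.2 -16/-1:2.6 -15/-0.5:2.2 -14/0:1.7 -13/0.5:1.3 -12/1:0.8 -11/2.5:0.7 -10/3.5:0.9 -9/4.5:0.8 -8/6:0.8 -7/7:0.9 -6/7.5:1.4 -5/8:1.8 -4/7:1.2
35 tip [15.9  9.6] -20/-3:5.7 -19/-2.5:5 -18/-2.5:4.3 -17/-2.5:3.5 -16/-2:2.8 -15/-2:2.2 -14/-1.5:1.6 -13/-1:1.1 -12/-0.5:0.6 -11/1:0.3 -10/2:0.4 -9/3.5:0.4 -8/5:0.4 -7/6:0.7 -6/6.5:1.2 -5/7:1.7 -4/7.5:1.9 -3/6.5:0.9
30 tip [15. 11.] -20/-4.5:6.1 -19/-4:5.5 -18/-4:4.6 -
[... 463 characters left out ...]
.3 -2/5.5:2.4 -1/5:1.7 0/4:0.7
15 tip [11.6 14.5] -20/-6:7.5 -19/-6:6.6 -18/-6:5.7 -17/-6:4.9 -16/-6:4.1 -15/-6:3.5 -14/-6:3 -13/-5.5:2.1 -12/-5:1.3 -11/-4.5:0.5 -5/3:0.4 -4/3.5:1.2 -3/4.5:1.9 -2/5:2.7 -1/5.5:2.4 0/6:1.6
10 tip [10.3 15.4] -20/-6:8.4 -19/-6:7.4 -18/-6:6.4 -17/-6:5.5 -16/-6:4.6 -15/-6:3.7 -14/-6:2.8 -13/-6:2.2 -12/-6:1.8 -11/-5.5:0.9 -4/2.5:0.6 -3/3:1.4 -2/4:2.3 -1/5:1.9 0/6:1
5 tip [ 9.  16.3] -20/-6:9.6 -19/-6:8.6 -18/-6:7.6 -17/-6:6.6 -16/-6:5.6 -15/-6:4.6 -14/-6:3.7 -13/-6:2.7 -12/-6:1.8 -11/-6:1 -10/-6:0.5 -3/2:0.8 -2/3:1.7 -1/5:1.4 0/6:0.5
0 tip [ 7.5 17. ] -20/-6:11 -19/-6:10 -18/-6:9 -17/-6:8 -16/-6:7 -15/-6:6 -14/-6:5 -13/-6:4 -12/-6:3 -11/-6:2 -10/-6:1 -2/1:1 -1/1:1
```

```bash
python3 - <<'E'
from h import *
Rt=toolrot(-2,45);z=Rt.apply([0,0,1])
g=np.array([.511,-.264,.0495]);print(todo(g+z*(.0187-.13),Rt))
E
```

```text
('turn', array([-8.75, -9.08, -8.45]), 'shift after turn', array([ 15.91, -29.97,   1.8 ]), 'shift before', array([ 10.55, -31.13,   8.6 ]))
```

```bash
python3 -m inch '[{"rx":-4.4,"ry":-4.5,"rz":-4.2,"x":0,"y":0,"z":0,"jaw":1},{"rx":-4.4,"ry":-4.5,"rz":-4.2,"x":0,"y":0,"z":0,"jaw":1},{"rx":0,"ry":0,"rz":0,"x":2.3,"y":-4.3,"z":0.2,"jaw":1},{"rx":0,"ry":0,"rz":0,"x":2.3,"y":-4.3,"z":0.2,"jaw":1},{"rx":0,"ry":0,"rz":0,"x":2.3,"y":-4.3,"z":0.2,"jaw":1},{"rx":0,"ry":0,"rz":0,"x":2.3,"y":-4.3,"z":0.2,"jaw":1},{"rx":0,"ry":0,"rz":0,"x":2.3,"y":-4.3,"z":0.3,"jaw":1},{"rx":0,"ry":0,"rz":0,"x":2.3,"y":-4.3,"z":0.3,"jaw":1},{"rx":0,"ry":0,"rz":0,"x":2.1,"y":-4.2,"z":0.4,"jaw":1},{"rx":0,"ry":0,"rz":0,"x":0,"y":0,"z":0,"jaw":1},{"rx":0,"ry":0,"rz":0,"x":0,"y":0,"z":0,"jaw":1}]'
python3 - <<'E'
from h import *
Rt=toolrot(-2,45);z=Rt.apply([0,0,1])
g=np.array([.511,-.264,.0495]);print(todo(g+z*(.0187-.13),Rt))
s=shot('wrist');p=s['pixels'][:,:,::-1].copy()
c=np.array([.514,-.2645,.0415])
b=lambda x,y,zz:c+R.from_euler('z',-1.6,degrees=True).apply([x,y,zz])
for q in (b(.04,.028,.0415),b(.04,-.028,.0415),b(-.018,.028,.0415),b(-.018,-.028,.0415),b(-.04,.028,.0035),b(-.04,-.028,.0035)):
  u=proj(s,q)[0];cv2.circle(p,tuple(int(v) for v in np.round(u)),2,(0,0,255),-1);print(u.round(1))
cv2.imwrite('pics/w4.png',cv2.resize(p[40:300,130:430],None,fx=2.3,fy=2.3))
E
```

```text
time: 5.6
ee_pos: [0.4979, -0.0875, 0.1823]
tool_rot: [0.336, 0.031, 0.94, -0.052]
wrist_force: [-0.4, 0.5, 0.4]
opening: 0.0853
grip_force: 0.0
('turn', array([-5.55, -5.59,  0.46]), 'shift after turn', array([  8.03, -17.6 ,  -0.38]), 'shift before', array([  8.08, -17.45,   2.11]))
[126.5 184. ]
[ 68.9 182.9]
[ 90.3 134.5]
[ 22.  134.4]
[95.4 78.2]
[28.  79.4]
```

View pics/w4.png

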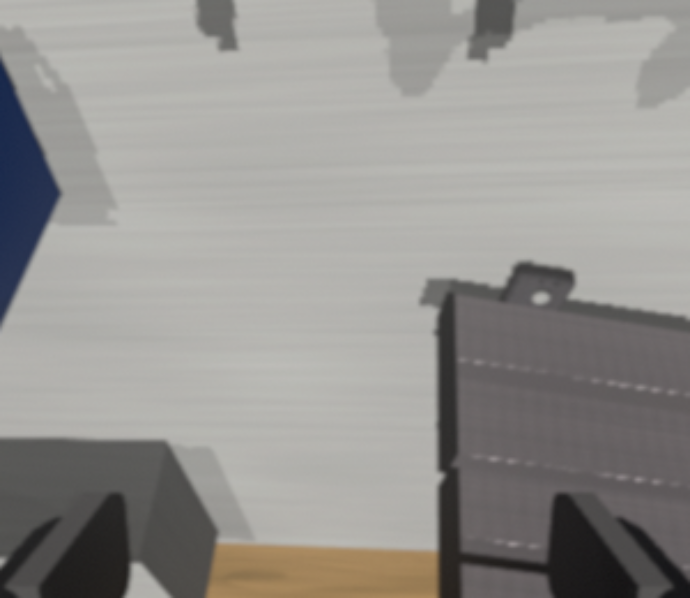

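Moves fell short (joint-speed cap); the bin is still off to the left. I'll continue with smaller steps.

```bash
python3 -m inch '[{"rx":-2.8,"ry":-2.8,"rz":0.2,"x":0,"y":0,"z":0,"jaw":1},{"rx":-2.8,"ry":-2.8,"rz":0.2,"x":0,"y":0,"z":0,"jaw":1},{"rx":0,"ry":0,"rz":0,"x":1,"y":-2.2,"z":0,"jaw":1},{"rx":0,"ry":0,"rz":0,"x":1,"y":-2.2,"z":0,"jaw":1},{"rx":0,"ry":0,"rz":0,"x":1,"y":-2.2,"z":0,"jaw":1},{"rx":0,"ry":0,"rz":0,"x":1,"y":-2.2,"z":0,"jaw":1},{"rx":0,"ry":0,"rz":0,"x":1,"y":-2.2,"z":0,"jaw":1},{"rx":0,"ry":0,"rz":0,"x":1,"y":-2.2,"z":0,"jaw":1},{"rx":0,"ry":0,"rz":0,"x":1,"y":-2.2,"z":-0.2,"jaw":1},{"rx":0,"ry":0,"rz":0,"x":1,"y":-2.2,"z":-0.2,"jaw":1},{"rx":0,"ry":0,"rz":0,"x":0,"y":0,"z":0,"jaw":1},{"rx":0,"ry":0,"rz":0,"x":0,"y":0,"z":0,"jaw":1}]'
cat > binlook.py <<'E'
from h import *
Rt=toolrot(-2,45);z=Rt.apply([0,0,1])
g=np.array([.511,-.264,.0495]);print(todo(g+z*(.0187-.13),Rt))
s=shot('wrist');p=s['pixels'][:,:,::-1].copy()
c=np.array([.514,-.2645,.0415])
b=lambda x,y,zz:c+R.from_euler('z',-1.6,degrees=True).apply([x,y,zz])
for q in (b(.04,.028,.0415),b(.04,-.028,.0415),b(-.018,.028,.0415),b(-.018,-.028,.0415),b(-.04,.028,.0035),b(-.04,-.028,.0035)):
  u=proj(s,q)[0];cv2.circle(p,tuple(int(v) for v in np.round(u)),1,(0,0,255),-1);print(u.round(1))
np.savez('w5.npz',**{k:np.array(s[k]) for k in('pixels','camera_matrix','rvec','tvec')})
cv2.imwrite('pics/w5.png',cv2.resize(p[40:300,130:430],None,fx=2.3,fy=2.3))
E
python3 binlook.py
```

```text
time: 7.15
ee_pos: [0.4403, -0.2604, 0.1272]
tool_rot: [0.354, 0.012, 0.935, -0.016]
wrist_force: [0.1, 0.3, 0.5]
opening: 0.0854
grip_force: 0.0
('turn', array([-0.81, -3.45,  0.87]), 'shift after turn', array([ 0.5 , -0.11, -0.63]), 'shift before', array([ 0.53, -0.11, -0.6 ]))
[308.2 267.4]
[245.8 266.3]
[314.5 237.6]
[238.7 236.4]
[315.1 178.3]
[239.9 177.4]
```

View pics/w5.png

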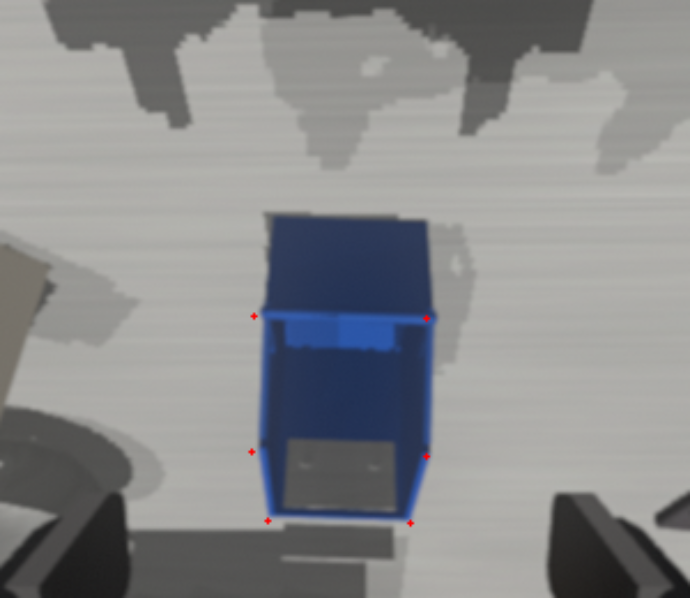

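Crop: bin's front edge at (264–433,316), back rim at (272–409,516), base at (272–428,217). It's close to the prediction; I'll fit x, y and yaw.

```bash
python3 - <<'E'
from h import *
from scipy.optimize import least_squares
s=dict(np.load('w5.npz'))
L=np.array([[-40,-28,3.5],[-40,28,3.5],[40,-28,41.5],[40,28,41.5],[-40,-28,-41.5],[-40,28,-41.5]])/1e3
U=np.array([[264,315],[433,318],[272,515],[409,519],[272,214],[428,221]])/2.3+[130,40]
def f(v): return (proj(s,R.from_euler('z',v[2]).apply(L)+[v[0],v[1],.0415])-U).ravel()
r=least_squares(f,[.514,-.264,0]);v=r.x;print(v[:2],np.degrees(v[2]),r.fun.reshape(-1,2).round(1).tolist())
Rt=toolrot(np.degrees(v[2]),45);z=Rt.apply([0,0,1])
g=np.array([v[0],v[1],.0415])+R.from_euler('z',v[2]).apply([-.003,0,.008])
print(todo(g+z*.0187,Rt),g+z*.0187)
E
```

```text
[ 0.5133011  -0.26248196] -3.1627968008287306 [[-0.9, -0.8], [0.9, 0.1], [-1.6, 1.8], [1.4, 1.8], [-0.0, 0.3], [0.1, -0.7]]
('turn', array([-0.01, -3.42,  1.7 ]), 'shift after turn', array([ 0.56,  0.2 , 12.33]), 'shift before', array([-0.18,  0.2 , 12.34])) [ 0.52350843 -0.26304599  0.0362771 ]
```

```bash
python3 -m inch '[{"rx":0,"ry":-3.4,"rz":1.7,"x":0,"y":0,"z":0,"jaw":1},{"rx":0,"ry":0,"rz":0,"x":0.56,"y":0.2,"z":1.3,"jaw":1},{"rx":0,"ry":0,"rz":0,"x":0,"y":0,"z":2,"jaw":1},{"rx":0,"ry":0,"rz":0,"x":0,"y":0,"z":2,"jaw":1},{"rx":0,"ry":0,"rz":0,"x":0,"y":0,"z":2,"jaw":1},{"rx":0,"ry":0,"rz":0,"x":0,"y":0,"z":2,"jaw":1},{"rx":0,"ry":0,"rz":0,"x":0,"y":0,"z":2,"jaw":1},{"rx":0,"ry":0,"rz":0,"x":0,"y":0,"z":1,"jaw":1},{"rx":0,"ry":0,"rz":0,"x":0,"y":0,"z":0,"jaw":1},{"rx":0,"ry":0,"rz":0,"x":0,"y":0,"z":0,"jaw":1},{"rx":0,"ry":0,"rz":0,"x":0,"y":0,"z":0,"jaw":1}]'
python3 - <<'E'
from h import *
Rt=toolrot(-3.16,45);print(todo(np.array([ 0.52350843,-0.26304599,0.0362771]),Rt))
E
```

```text
time: 8.57
ee_pos: [0.522, -0.2658, 0.037]
tool_rot: [0.383, 0.028, 0.923, -0.012]
wrist_force: [0.1, 0.0, 0.3]
opening: 0.0855
grip_force: 0.0
('turn', array([-0.22,  0.04, -0.19]), 'shift after turn', array([-0.04,  0.29,  0.15]), 'shift before', array([-0.04,  0.29,  0.15]))
```

```bash
python3 -m inch '[{"rx":0,"ry":0,"rz":0,"x":0,"y":0.28,"z":0.15,"jaw":1},{"rx":0,"ry":0,"rz":0,"x":0,"y":0,"z":0,"jaw":0.5},{"rx":0,"ry":0,"rz":0,"x":0,"y":0,"z":0,"jaw":0.3},{"rx":0,"ry":0,"rz":0,"x":0,"y":0,"z":0,"jaw":0.3},{"rx":0,"ry":0,"rz":0,"x":0,"y":0,"z":0,"jaw":0.3},{"rx":0,"ry":0,"rz":0,"x":0,"y":0,"z":0,"jaw":0.3},{"rx":0,"ry":0,"rz":0,"x":0,"y":0,"z":0,"jaw":0.3},{"rx":0,"ry":0,"rz":0,"x":0,"y":0,"z":0,"jaw":0.3}]' 60
python3 - <<'E'
from h import *
p,Rr=pose();print(p,Rr.as_matrix().round(3).tolist(),Rr.apply([0,1,0]))
E
```

```text
time: 9.57
ee_pos: [0.5236, -0.2629, 0.0357]
tool_rot: [0.383, 0.028, 0.923, -0.011]
wrist_force: [-3.5, -0.8, 5.0]
opening: 0.0552
grip_force: 64.7
[ 0.52359073 -0.26291403  0.03574291] [[-0.705, 0.06, 0.706], [0.042, 0.998, -0.042], [-0.708, 0.0, -0.707]] [5.99581620e-02 9.98200878e-01 1.61914609e-04]
```

```bash
cat > g.py <<'E'
from h import *
import json,sys
# grasp record: bin in tool frame
P0,R0=np.array([.5236,-.2629,.0357]),R.from_quat(np.array([.383,.028,.923,-.011])[[1,2,3,0]])
RTB=toolrot(0,45).inv()  # bin orientation in tool frame
OFF=R0.inv().apply(np.array([.5133,-.2626,.0415])-P0);OFF[1]=0
TAB=np.array([.04,0,.0385])
YAW=-14.;BAY=np.array([.6475,.073,.137]) # floor height estimate
try: BAY=BAY+np.array(json.load(open('corr.json')))
except OSError: pass
RP=R.from_euler('z',YAW,degrees=True)
def target(x,z,th,y=0):
    Rb=RP*R.from_euler('y',th,degrees=True);Rt=Rb*RTB.inv()
    tab=BAY+RP.apply(np.array([x,y,z])/1e3)
    return tab-Rt.apply(OFF+RTB.apply(TAB)),Rt
def cur():
    p,Rt=pose();Rb=Rt*RTB;tab=p+Rt.apply(OFF+RTB.apply(TAB))
    e=(RP.inv()*Rb).as_euler('yzx',degrees=True)
    return (RP.inv().apply(tab-BAY)*1e3).round(1),'tilt %.1f yaw %.1f roll %.1f'%tuple(e)
if __name__=='__main__':
    st=ctrl.read_state()
    print('tab xyz mm',*cur(),'F',RP.inv().apply(st['wrist_force']).round(1),'t',round(st['time'],2),'op',round(st['opening'],4))
    if len(sys.argv)>1: print(*todo(*target(*map(float,sys.argv[1:]))))
E
python3 g.py -60 10 0; python3 -m inch '[{"rx":0,"ry":0,"rz":0,"x":-1,"y":0,"z":-1,"jaw":0.3},{"rx":0,"ry":0,"rz":0,"x":-1.5,"y":0,"z":-1.5,"jaw":0.3},{"rx":0,"ry":0,"rz":0,"x":-1.5,"y":0,"z":-1.5,"jaw":0.3},{"rx":0,"ry":0,"rz":0,"x":-1.5,"y":0,"z":-1.5,"jaw":0.3},{"rx":0,"ry":0,"rz":0,"x":-1.5,"y":0,"z":-1.5,"jaw":0.3},{"rx":0,"ry":0,"rz":0,"x":-1.5,"y":0,"z":-1.5,"jaw":0.3},{"rx":0,"ry":0,"rz":0,"x":-0.5,"y":0,"z":-0.5,"jaw":0.3},{"rx":0,"ry":0,"rz":0,"x":0,"y":0,"z":0,"jaw":0.3}]'
python3 g.py -60 10 55
```

```text
tab xyz mm [  -9.8 -350.5  -56.9] tilt -0.0 yaw 10.6 roll 0.0 F [-3.2 -1.6  5. ] t 9.57 op 0.0552
turn [7.48 0.04 7.46] shift after turn [-1.15 35.59 -8.32] shift before [-5.82 35.92 -3.64]
time: 10.58
ee_pos: [0.5231, -0.2633, 0.1624]
tool_rot: [0.382, 0.028, 0.924, -0.012]
wrist_force: [0.8, 0.5, -1.4]
opening: 0.055
grip_force: 64.0
tab xyz mm [ -10.1 -351.    69.7] tilt 0.0 yaw 10.5 roll -0.0 F [ 0.7  0.7 -1.4] t 10.57 op 0.055
turn [ 3.25 54.82 10.45] shift after turn [ 7.   35.64  2.91] shift before [ 1.69 36.39  0.61]
```

```bash
python3 -m inch '[{"rx":0.4,"ry":5.5,"rz":1,"x":0,"y":0,"z":0,"jaw":0.3},{"rx":0.4,"ry":5.5,"rz":1,"x":0,"y":0,"z":0,"jaw":0.3},{"rx":0.4,"ry":5.5,"rz":1,"x":0,"y":0,"z":0,"jaw":0.3},{"rx":0.4,"ry":5.5,"rz":1,"x":0,"y":0,"z":0,"jaw":0.3},{"rx":0.3,"ry":5.5,"rz":1,"x":0,"y":0,"z":0,"jaw":0.3},{"rx":0.3,"ry":5.5,"rz":1,"x":0,"y":0,"z":0,"jaw":0.3},{"rx":0.3,"ry":5.5,"rz":1,"x":0,"y":0,"z":0,"jaw":0.3},{"rx":0.3,"ry":5.5,"rz":1,"x":0,"y":0,"z":0,"jaw":0.3},{"rx":0.3,"ry":5.5,"rz":1,"x":0,"y":0,"z":0,"jaw":0.3},{"rx":0.2,"ry":5.3,"rz":1,"x":0,"y":0,"z":0,"jaw":0.3},{"rx":0,"ry":0,"rz":0,"x":0,"y":0,"z":0,"jaw":0.3}]'
python3 g.py -60 10 55
```

```text
time: 11.95
ee_pos: [0.5211, -0.264, 0.154]
tool_rot: [-0.054, 0.111, 0.992, 0.006]
wrist_force: [0.4, 1.2, -1.8]
opening: 0.0549
grip_force: 64.2
tab xyz mm [  12.1 -356.5   21.6] tilt 51.2 yaw 1.2 roll -0.0 F [ 0.1  1.3 -1.8] t 11.95 op 0.0549
turn [-0.17  3.77  1.17] shift after turn [ 6.98 35.76  2.05] shift before [ 6.36 35.9   1.51]
```

```bash
python3 -m inch '[{"rx":0,"ry":2,"rz":0.6,"x":2.2,"y":0,"z":0.4,"jaw":0.3},{"rx":0,"ry":1.8,"rz":0.6,"x":2.3,"y":0,"z":0.4,"jaw":0.3},{"rx":0,"ry":0,"rz":0,"x":2.3,"y":0,"z":0.4,"jaw":0.3},{"rx":0,"ry":0,"rz":0,"x":0,"y":2.2,"z":0,"jaw":0.3},{"rx":0,"ry":0,"rz":0,"x":0,"y":2.2,"z":0,"jaw":0.3},{"rx":0,"ry":0,"rz":0,"x":0,"y":2.2,"z":0,"jaw":0.3},{"rx":0,"ry":0,"rz":0,"x":0,"y":2.2,"z":0,"jaw":0.3},{"rx":0,"ry":0,"rz":0,"x":0,"y":2.2,"z":0,"jaw":0.3},{"rx":0,"ry":0,"rz":0,"x":0,"y":2.2,"z":0,"jaw":0.3},{"rx":0,"ry":0,"rz":0,"x":0,"y":2.2,"z":0,"jaw":0.3},{"rx":0,"ry":0,"rz":0,"x":0,"y":2.2,"z":0,"jaw":0.3},{"rx":0,"ry":0,"rz":0,"x":0,"y":2.2,"z":0,"jaw":0.3},{"rx":0,"ry":0,"rz":0,"x":0,"y":2.2,"z":0,"jaw":0.3},{"rx":0,"ry":0,"rz":0,"x":0,"y":2.2,"z":0,"jaw":0.3},{"rx":0,"ry":0,"rz":0,"x":0,"y":2.2,"z":0,"jaw":0.3},{"rx":0,"ry":0,"rz":0,"x":0,"y":2.2,"z":0,"jaw":0.3},{"rx":0,"ry":0,"rz":0,"x":0,"y":2.2,"z":0,"jaw":0.3},{"rx":0,"ry":0,"rz":0,"x":0,"y":0,"z":0,"jaw":0.3},{"rx":0,"ry":0,"rz":0,"x":0,"y":0,"z":0,"jaw":0.3}]'
python3 g.py -40 3 55
```

```text
time: 14.32
ee_pos: [0.5273, 0.0486, 0.152]
tool_rot: [-0.086, 0.123, 0.989, 0.007]
wrist_force: [0.5, 0.6, -2.1]
opening: 0.0555
grip_force: 64.3
tab xyz mm [-57.4 -52.8  16.2] tilt 54.9 yaw -0.1 roll -0.4 F [ 0.3  0.7 -2.1] t 14.32 op 0.0555
turn [-0.36  0.05 -0.18] shift after turn [-1.94  5.27  0.99] shift before [-1.92  5.28  0.96]
```

```bash
python3 -m inch '[{"rx":0,"ry":0,"rz":0,"x":0,"y":1.8,"z":0.3,"jaw":0.3},{"rx":0,"ry":0,"rz":0,"x":-0.5,"y":1.8,"z":0.3,"jaw":0.3},{"rx":-0.3,"ry":0,"rz":-0.2,"x":-1,"y":1.7,"z":0.4,"jaw":0.3},{"rx":0,"ry":0,"rz":0,"x":0,"y":0,"z":0,"jaw":0.3},{"rx":0,"ry":0,"rz":0,"x":0,"y":0,"z":0,"jaw":0.3}]'
python3 - <<'E'
from g import *
print(cur())
p,Rt=pose();Rb=Rt*RTB;c=p+Rt.apply(OFF)
out=[]
for n in('top','wrist'):
  s=shot(n);im=s['pixels'][:,:,::-1].copy();im=cv2.resize(im,None,fx=4,fy=4,interpolation=cv2.INTER_CUBIC)
  pts=[[40,y,41.5] for y in(-28,28)]+[[49,y,55.5] for y in(-22,22)]+[[-18,y,41.5] for y in(-28,28)]+[[-40,y,3.5] for y in(-28,28)]
  U=proj(s,c+Rb.apply(np.array(pts)/1e3));print(n,U.round(1).tolist())
  for u in U: cv2.drawMarker(im,tuple(int(4*v+2) for v in u),(0,0,255),cv2.MARKER_CROSS,8,1)
  m=U.mean(0)*4;x,y=np.clip(m-[200,260],0,[2240-400,1680-560]).astype(int)
  out.append(im[y:y+560,x:x+400]);print(x,y)
cv2.imwrite('pics/v1.png',np.hstack(out))
E
```

```text
time: 14.95
ee_pos: [0.5533, 0.0969, 0.1394]
tool_rot: [-0.086, 0.121, 0.989, 0.01]
wrist_force: [-0.2, 0.2, -1.6]
opening: 0.0552
grip_force: 64.4
(array([-43.9,   0.4,   3.5]), 'tilt 55.0 yaw 0.0 roll -0.0')
top [[181.2, 171.3], [149.3, 163.6], [180.1, 161.0], [155.1, 154.9], [167.4, 187.2], [133.0, 178.8], [161.1, 214.4], [126.9, 206.0]]
427 458
wrist [[223.2, 370.1], [333.0, 370.1], [235.2, 401.5], [321.0, 401.5], [197.6, 365.3], [359.9, 365.3], [197.3, 238.1], [360.2, 238.1]]
913 1115
```

View pics/v1.png

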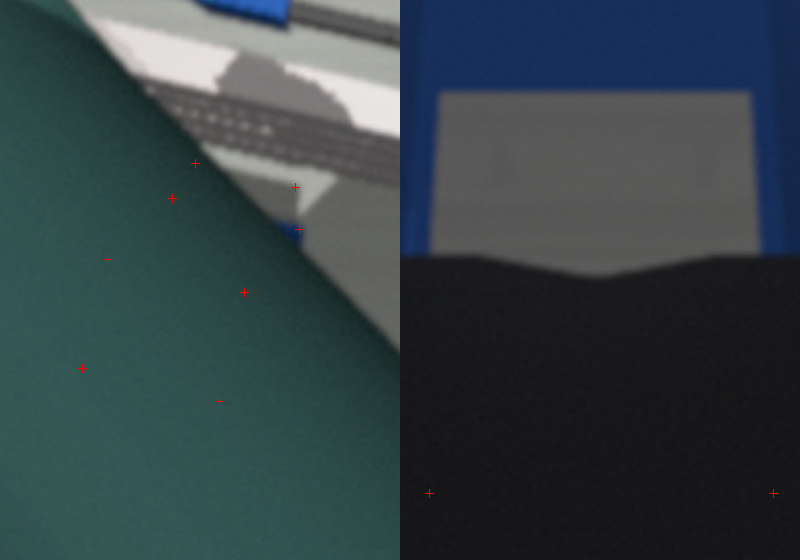

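Top half: arm covers most of the bin, but the hook's right end shows at about (298,186) crop, matching the predicted (295,187). Wrist half: inside of the bin; I'll check the front-rim row numerically, then probe.

```bash
python3 - <<'E'
from g import *
s=shot('wrist');p=s['pixels'].astype(int)
for r in range(222,256,2): print(r,p[r,215],p[r,340])
print('row238',[ (c,p[238,c].tolist()) for c in list(range(188,206,2))+list(range(352,370,2))])
E
python3 g.py -20 3 55
```

```text
222 [ 42  82 159] [ 49  94 182]
224 [ 41  82 159] [ 48  93 182]
226 [ 41  81 159] [ 49  94 183]
228 [ 41  81 159] [ 47  93 182]
230 [ 41  82 160] [ 47  93 182]
232 [ 39  77 149] [ 46  90 175]
234 [ 34  64 121] [ 42  76 142]
236 [ 39  79 151] [ 45  89 171]
238 [ 42  86 168] [ 50 100 193]
240 [ 44  89 174] [ 51 104 201]
242 [ 42  86 167] [ 50 100 194]
244 [ 34  68 133] [ 41  80 154]
246 [28 48 87] [34 51 91]
248 [28 46 83] [33 50 86]
250 [29 47 84] [34 50 86]
252 [29 47 84] [32 49 85]
254 [29 48 88] [32 50 88]
row238 [(188, [122, 122, 122]), (190, [123, 123, 123]), (192, [123, 123, 123]), (194, [121, 121, 121]), (196, [80, 95, 138]), (198, [43, 83, 161]), (200, [46, 88, 168]), (202, [47, 88, 168]), (204, [45, 87, 167]), (352, [55, 103, 194]), (354, [54, 101, 193]), (356, [53, 94, 179]), (358, [127, 134, 160]), (360, [174, 173, 171]), (362, [176, 176, 174]), (364, [176, 176, 173]), (366, [176, 176, 173]), (368, [176, 176, 173])]
tab xyz mm [-43.7   0.8   3.8] tilt 54.9 yaw 0.0 roll 0.0 F [ 0.7  0.1 -2. ] t 15.1 op 0.0552
turn [0.01 0.09 0.02] shift after turn [-2.35 -0.08 -0.34] shift before [-2.35 -0.08 -0.34]
```

```bash
python3 -m inch '[{"rx":0,"ry":0,"rz":0,"x":-0.8,"y":-0.08,"z":-0.12,"jaw":0.3},{"rx":0,"ry":0,"rz":0,"x":-0.8,"y":0,"z":-0.12,"jaw":0.3},{"rx":0,"ry":0,"rz":0,"x":-0.5,"y":0,"z":-0.1,"jaw":0.3},{"rx":0,"ry":0,"rz":0,"x":-0.25,"y":0,"z":0,"jaw":0.3},{"rx":0,"ry":0,"rz":0,"x":0,"y":0,"z":0,"jaw":0.3},{"rx":0,"ry":0,"rz":0,"x":0,"y":0,"z":0,"jaw":0.3}]'
python3 g.py -14 4 55
```

```text
time: 15.85
ee_pos: [0.5764, 0.0921, 0.1388]
tool_rot: [-0.086, 0.12, 0.989, 0.011]
wrist_force: [-0.3, 0.3, -1.9]
opening: 0.0552
grip_force: 64.4
tab xyz mm [-20.3   1.4   3. ] tilt 54.9 yaw 0.1 roll 0.0 F [-0.3  0.3 -1.9] t 15.85 op 0.0552
turn [0.03 0.07 0.12] shift after turn [-0.6  -0.13 -0.22] shift before [-0.6  -0.13 -0.22]
```

```bash
python3 -m inch '[{"rx":0,"ry":0,"rz":0,"x":-0.1,"y":0,"z":-0.03,"jaw":0.3},{"rx":0,"ry":0,"rz":0,"x":-0.1,"y":0,"z":-0.04,"jaw":0.3},{"rx":0,"ry":0,"rz":0,"x":-0.1,"y":0,"z":-0.04,"jaw":0.3},{"rx":0,"ry":0,"rz":0,"x":0,"y":0,"z":0,"jaw":0.3}]'
python3 g.py -14 4 55
python3 -m inch '[{"rx":0,"ry":0,"rz":0,"x":-0.1,"y":0,"z":-0.04,"jaw":0.3},{"rx":0,"ry":0,"rz":0,"x":-0.1,"y":0,"z":-0.04,"jaw":0.3},{"rx":0,"ry":0,"rz":0,"x":0,"y":0,"z":0,"jaw":0.3}]'
python3 g.py -14 4 55
```

```text
time: 16.35
ee_pos: [0.5797, 0.0911, 0.1394]
tool_rot: [-0.086, 0.121, 0.989, 0.011]
wrist_force: [-1.0, 0.6, -1.3]
opening: 0.0551
grip_force: 64.4
tab xyz mm [-16.8   1.2   3.6] tilt 54.9 yaw 0.1 roll 0.1 F [-1.1  0.3 -1.3] t 16.35 op 0.0551
turn [0.04 0.08 0.09] shift after turn [-0.27 -0.12 -0.1 ] shift before [-0.27 -0.12 -0.1 ]
time: 16.73
ee_pos: [0.5818, 0.0906, 0.1399]
tool_rot: [-0.086, 0.121, 0.989, 0.011]
wrist_force: [0.5, -0.5, -1.6]
opening: 0.0552
grip_force: 64.4
tab xyz mm [-14.6   1.2   4. ] tilt 54.9 yaw 0.1 roll 0.1 F [ 0.7 -0.4 -1.6] t 16.73 op 0.0552
turn [0.04 0.08 0.08] shift after turn [-0.06 -0.12 -0.02] shift before [-0.06 -0.12 -0.02]
```

```bash
for i in 1; do python3 -m inch '[{"rx":0,"ry":0,"rz":0,"x":-0.01,"y":0,"z":0.06,"jaw":0.3},{"rx":0,"ry":0,"rz":0,"x":-0.01,"y":0,"z":0.06,"jaw":0.3},{"rx":0,"ry":0,"rz":0,"x":0,"y":0,"z":0,"jaw":0.3}]' >/dev/null; python3 g.py;
python3 -m inch '[{"rx":0,"ry":0,"rz":0,"x":-0.01,"y":0,"z":0.06,"jaw":0.3},{"rx":0,"ry":0,"rz":0,"x":0,"y":0,"z":0,"jaw":0.3}]' >/dev/null; python3 g.py;python3 -m inch '[{"rx":0,"ry":0,"rz":0,"x":-0.01,"y":0,"z":0.06,"jaw":0.3},{"rx":0,"ry":0,"rz":0,"x":0,"y":0,"z":0,"jaw":0.3}]' >/dev/null; python3 g.py; done
```

```text
tab xyz mm [-14.7   1.3   3.2] tilt 54.9 yaw 0.1 roll 0.0 F [-1.2 -0.8  2.5] t 17.1 op 0.0552
tab xyz mm [-14.8   1.4   3. ] tilt 54.9 yaw 0.1 roll 0.0 F [-1.5 -1.8  6.2] t 17.35 op 0.0549
tab xyz mm [-14.7   1.4   2.9] tilt 54.9 yaw 0.1 roll 0.0 F [-3.3 -2.   8.8] t 17.6 op 0.0551
```

```bash
python3 -m inch '[{"rx":0,"ry":0,"rz":0,"x":0.05,"y":0,"z":-0.2,"jaw":0.3},{"rx":0,"ry":0,"rz":0,"x":0.05,"y":0,"z":-0.2,"jaw":0.3},{"rx":0,"ry":0,"rz":0,"x":0,"y":0,"z":0,"jaw":0.3}]' >/dev/null; python3 g.py; for i in 1 2 3; do :; done
python3 -m inch '[{"rx":0,"ry":0,"rz":0,"x":0.01,"y":0,"z":-0.08,"jaw":0.3},{"rx":0,"ry":0,"rz":0,"x":0,"y":0,"z":0,"jaw":0.3}]' >/dev/null; python3 g.py;python3 -m inch '[{"rx":0,"ry":0,"rz":0,"x":0.01,"y":0,"z":-0.08,"jaw":0.3},{"rx":0,"ry":0,"rz":0,"x":0,"y":0,"z":0,"jaw":0.3}]' >/dev/null; python3 g.py
python3 -m inch '[{"rx":0,"ry":0,"rz":0,"x":0.01,"y":0,"z":-0.08,"jaw":0.3},{"rx":0,"ry":0,"rz":0,"x":0,"y":0,"z":0,"jaw":0.3}]' >/dev/null; python3 g.py
python3 -c "
from plan import *
for dx in(-1.5,0,1.5):
  Q=rot(H,np.radians(55));print(dx,[(z,round(float(sd(Q+[-14.7+dx,z])),1)) for z in np.arange(0,8,.5)])"
```

```text
tab xyz mm [-15.2   1.2   5.4] tilt 54.9 yaw 0.1 roll 0.1 F [-0.3 -0.2 -1.8] t 17.98 op 0.0552
tab xyz mm [-15.1   1.3   6.3] tilt 54.9 yaw 0.1 roll 0.1 F [-0.6  0.3 -1.5] t 18.23 op 0.0554
tab xyz mm [-15.    1.3   7.3] tilt 54.9 yaw 0.1 roll 0.1 F [-0.3  0.8 -3.1] t 18.48 op 0.0551
tab xyz mm [-14.9   1.3   8.2] tilt 54.9 yaw 0.1 roll 0.1 F [ 0.5 -0.3 -1.7] t 18.73 op 0.0554
-1.5 [(np.float64(0.0), 0.4), (np.float64(0.5), 0.7), (np.float64(1.0), 1.1), (np.float64(1.5), 1.5), (np.float64(2.0), 1.9), (np.float64(2.5), 2.3), (np.float64(3.0), 2.7), (np.float64(3.5), 2.7), (np.float64(4.0), 2.2), (np.float64(4.5), 1.7), (np.float64(5.0), 1.2), (np.float64(5.5), 0.7), (np.float64(6.0), 0.2), (np.float64(6.5), -0.3), (np.float64(7.0), -0.8), (np.float64(7.5), -1.2)]
0 [(np.float64(0.0), -0.3), (np.float64(0.5), 0.0), (np.float64(1.0), 0.3), (np.float64(1.5), 0.7), (np.float64(2.0), 1.1), (np.float64(2.5), 1.5), (np.float64(3.0), 1.9), (np.float64(3.5), 2.3), (np.float64(4.0), 2.2), (np.float64(4.5), 1.7), (np.float64(5.0), 1.2), (np.float64(5.5), 0.7), (np.float64(6.0), 0.2), (np.float64(6.5), -0.3), (np.float64(7.0), -0.5), (np.float64(7.5), -0.8)]
1.5 [(np.float64(0.0), -1.0), (np.float64(0.5), -0.6), (np.float64(1.0), -0.3), (np.float64(1.5), -0.1), (np.float64(2.0), 0.3), (np.float64(2.5), 0.6), (np.float64(3.0), 1.0), (np.float64(3.5), 1.5), (np.float64(4.0), 1.8), (np.float64(4.5), 2.0), (np.float64(5.0), 1.6), (np.float64(5.5), 1.2), (np.float64(6.0), 0.8), (np.float64(6.5), 0.4), (np.float64(7.0), 0.0), (np.float64(7.5), -0.2)]
```

```bash

python3 -m inch '[{"rx":0,"ry":0,"rz":0,"x":0.01,"y":0,"z":-0.07,"jaw":0.3},{"rx":0,"ry":0,"rz":0,"x":0,"y":0,"z":0,"jaw":0.3}]' >/dev/null; python3 g.py;python3 -m inch '[{"rx":0,"ry":0,"rz":0,"x":0.01,"y":0,"z":-0.07,"jaw":0.3},{"rx":0,"ry":0,"rz":0,"x":0,"y":0,"z":0,"jaw":0.3}]' >/dev/null; python3 g.py
python3 -m inch '[{"rx":0,"ry":0,"rz":0,"x":0.01,"y":0,"z":-0.07,"jaw":0.3},{"rx":0,"ry":0,"rz":0,"x":0,"y":0,"z":0,"jaw":0.3}]' >/dev/null; python3 g.py
```

```text
tab xyz mm [-14.9   1.3   8.9] tilt 54.9 yaw 0.1 roll 0.1 F [-0.8  0.1 -1.3] t 18.98 op 0.0553
tab xyz mm [-15.    1.2   9.3] tilt 54.9 yaw 0.1 roll 0.1 F [ 1.3  0.3 -4.4] t 19.23 op 0.0551
tab xyz mm [-14.9   1.1   9.6] tilt 54.9 yaw 0.1 roll 0.1 F [ 2.5  2.3 -8.4] t 19.48 op 0.0551
```

```bash
echo '[0,0,0.0029]' > corr.json
python3 -m inch '[{"rx":0,"ry":0,"rz":0,"x":-0.05,"y":0,"z":0.3,"jaw":0.3},{"rx":0,"ry":0,"rz":0,"x":-0.06,"y":-0.1,"z":0,"jaw":0.3},{"rx":0,"ry":0,"rz":0,"x":0,"y":0,"z":0,"jaw":0.3}]' >/dev/null; python3 g.py -11 6 55
python3 -m inch '[{"rx":0,"ry":0,"rz":0,"x":-0.085,"y":0,"z":-0.085,"jaw":0.3},{"rx":0,"ry":0,"rz":0,"x":-0.085,"y":0,"z":-0.085,"jaw":0.3},{"rx":0,"ry":0,"rz":0,"x":0,"y":0,"z":0,"jaw":0.3}]' >/dev/null; python3 g.py -8 8 55
```

```text
tab xyz mm [-14.1   0.2   4.6] tilt 54.9 yaw 0.1 roll 0.1 F [ 0.5  0.2 -0.9] t 19.85 op 0.0547
turn [0.04 0.11 0.08] shift after turn [-0.28 -0.01 -0.21] shift before [-0.28 -0.01 -0.2 ]
tab xyz mm [-12.2   0.3   5.7] tilt 54.9 yaw 0.1 roll 0.1 F [-0.6  0.  -2.2] t 20.23 op 0.0553
turn [0.04 0.1  0.08] shift after turn [-0.37 -0.02 -0.31] shift before [-0.37 -0.02 -0.31]
```

```bash

python3 -m inch '[{"rx":0,"ry":0,"rz":0,"x":-0.09,"y":0,"z":-0.08,"jaw":0.3},{"rx":0,"ry":0,"rz":0,"x":-0.09,"y":0,"z":-0.08,"jaw":0.3},{"rx":0,"ry":0,"rz":0,"x":0,"y":0,"z":0,"jaw":0.3}]' >/dev/null; python3 g.py -8 8 55
python3 -m inch '[{"rx":0,"ry":0,"rz":0,"x":-0.09,"y":0,"z":-0.08,"jaw":0.3},{"rx":0,"ry":0,"rz":0,"x":-0.09,"y":0,"z":-0.08,"jaw":0.3},{"rx":0,"ry":0,"rz":0,"x":0,"y":0,"z":0,"jaw":0.3}]' >/dev/null; python3 g.py -6 9 55
```

```text
tab xyz mm [-10.2   0.2   6.9] tilt 54.9 yaw 0.1 roll 0.1 F [-0.2 -0.8 -1.5] t 20.6 op 0.0552
turn [0.04 0.09 0.09] shift after turn [-0.19 -0.02 -0.16] shift before [-0.19 -0.02 -0.16]
tab xyz mm [-8.1  0.3  8.2] tilt 54.9 yaw 0.1 roll 0.1 F [ 0.  -0.1 -2.9] t 20.98 op 0.0551
turn [0.04 0.09 0.09] shift after turn [-0.19 -0.02 -0.13] shift before [-0.19 -0.02 -0.13]
```

```bash

python3 -m inch '[{"rx":0,"ry":0,"rz":0,"x":-0.1,"y":0,"z":-0.06,"jaw":0.3},{"rx":0,"ry":0,"rz":0,"x":-0.08,"y":0,"z":-0.06,"jaw":0.3},{"rx":0,"ry":0,"rz":0,"x":0,"y":0,"z":0,"jaw":0.3}]' >/dev/null; cat > seq.py <<'E'
from g import *
W=[(55,-6,9),(50,-6,9),(45,-5.5,8.2),(40,-5,8),(35,-4.3,7.4),(30,-3.8,6.6),(25,-3,6.3),(20,-2.5,5.5),(15,-2,5),(10,-2,4),(5,-2,3),(0,-1.8,1.3)]
th=[w[0] for w in W][::-1]
f=lambda t:[np.interp(t,th,[w[i] for w in W][::-1]) for i in(1,2)]
a,b=map(float,sys.argv[1:]);p,Rt=pose()
for t in np.arange(a,b-.1,-2.5):
    q,Rn=target(*f(t),t)
    print(t,'turn',(Rt.inv()*Rn).as_rotvec(degrees=True).round(1),'shift pre-axes',(Rt.inv().apply(q-p)*100).round(2),'post',(Rn.inv().apply(q-p)*100).round(2))
    p,Rt=q,Rn
E
python3 g.py -6 9 55; python3 seq.py 52.5 40
```

```text
tab xyz mm [-6.2  0.3  9. ] tilt 54.9 yaw 0.1 roll 0.1 F [ 0.7 -0.4 -1.6] t 21.35 op 0.055
turn [0.04 0.08 0.09] shift after turn [-0.02 -0.02 -0.01] shift before [-0.02 -0.02 -0.01]
52.5 turn [ 0.  -2.4  0.1] shift pre-axes [-0.07 -0.02  0.21] post [-0.06 -0.02  0.22]
50.0 turn [ 0.  -2.5 -0. ] shift pre-axes [-0.05  0.    0.23] post [-0.04  0.    0.23]
47.5 turn [ 0.  -2.5  0. ] shift pre-axes [-0.08  0.    0.26] post [-0.07  0.    0.27]
45.0 turn [ 0.  -2.5  0. ] shift pre-axes [-0.08  0.    0.27] post [-0.07  0.    0.27]
42.5 turn [ 0.  -2.5  0. ] shift pre-axes [-0.08 -0.    0.24] post [-0.06 -0.    0.24]
40.0 turn [-0.  -2.5  0. ] shift pre-axes [-0.07  0.    0.24] post [-0.06  0.    0.24]
```

```bash

python3 -m inch '[{"rx":0,"ry":-2.4,"rz":0,"x":-0.06,"y":-0.02,"z":0.22,"jaw":0.3},{"rx":0,"ry":-2.5,"rz":0,"x":-0.05,"y":0,"z":0.23,"jaw":0.3},{"rx":0,"ry":0,"rz":0,"x":0,"y":0,"z":0,"jaw":0.3}]' >/dev/null; python3 g.py 
python3 -m inch '[{"rx":0,"ry":-2.5,"rz":0,"x":-0.07,"y":0,"z":0.26,"jaw":0.3},{"rx":0,"ry":-2.5,"rz":0,"x":-0.07,"y":0,"z":0.27,"jaw":0.3},{"rx":0,"ry":0,"rz":0,"x":0,"y":0,"z":0,"jaw":0.3}]' >/dev/null; python3 g.py;  python3 seq.py 42.5 30
```

```text
tab xyz mm [-6.9  0.1  9. ] tilt 50.0 yaw 0.1 roll 0.0 F [ 0.6  0.3 -1.6] t 21.73 op 0.055
tab xyz mm [-6.2  0.1  8.2] tilt 45.1 yaw 0.1 roll 0.0 F [ 0.  -1.  -1.5] t 22.1 op 0.0551
42.5 turn [ 0.  -2.6  0.1] shift pre-axes [-0.15  0.    0.24] post [-0.14  0.01  0.25]
40.0 turn [-0.  -2.5  0. ] shift pre-axes [-0.07  0.    0.24] post [-0.06  0.    0.24]
37.5 turn [ 0.  -2.5 -0. ] shift pre-axes [-0.08 -0.    0.26] post [-0.07 -0.    0.26]
35.0 turn [ 0.  -2.5 -0. ] shift pre-axes [-0.08 -0.    0.26] post [-0.07 -0.    0.26]
32.5 turn [ 0.  -2.5  0. ] shift pre-axes [-0.07  0.    0.27] post [-0.06  0.    0.27]
30.0 turn [-0.  -2.5 -0. ] shift pre-axes [-0.07  0.    0.27] post [-0.05  0.    0.27]
```

```bash

python3 -m inch '[{"rx":0,"ry":-2.5,"rz":0,"x":-0.15,"y":0,"z":0.24,"jaw":0.3},{"rx":0,"ry":-2.5,"rz":0,"x":-0.09,"y":0,"z":0.24,"jaw":0.3},{"rx":0,"ry":0,"rz":0,"x":0,"y":0,"z":0,"jaw":0.3}]' >/dev/null; python3 g.py 
python3 -m inch '[{"rx":0,"ry":-2.5,"rz":0,"x":-0.1,"y":0,"z":0.26,"jaw":0.3},{"rx":0,"ry":-2.5,"rz":0,"x":-0.1,"y":0,"z":0.26,"jaw":0.3},{"rx":0,"ry":0,"rz":0,"x":0,"y":0,"z":0,"jaw":0.3}]' >/dev/null; python3 g.py;  python3 seq.py 32.5 20
```

```text
tab xyz mm [-4.6  0.1  7.9] tilt 40.1 yaw 0.1 roll 0.0 F [ 0.1 -0.2 -1.1] t 22.48 op 0.0552
tab xyz mm [-3.5  0.1  7.3] tilt 35.1 yaw 0.1 roll 0.0 F [-0.6 -0.9 -2. ] t 22.85 op 0.0554
32.5 turn [ 0.  -2.6  0.1] shift pre-axes [ 0.01 -0.    0.26] post [ 0.02 -0.    0.26]
30.0 turn [-0.  -2.5 -0. ] shift pre-axes [-0.07  0.    0.27] post [-0.05  0.    0.27]
27.5 turn [ 0.  -2.5  0. ] shift pre-axes [-0.08 -0.    0.25] post [-0.07 -0.    0.26]
25.0 turn [-0.  -2.5 -0. ] shift pre-axes [-0.08 -0.    0.25] post [-0.07 -0.    0.26]
22.5 turn [ 0.  -2.5  0. ] shift pre-axes [-0.06  0.    0.27] post [-0.05  0.    0.28]
20.0 turn [-0.  -2.5 -0. ] shift pre-axes [-0.06  0.    0.27] post [-0.05  0.    0.28]
```

```bash

python3 -m inch '[{"rx":0,"ry":-2.5,"rz":0,"x":0,"y":0,"z":0.26,"jaw":0.3},{"rx":0,"ry":-2.5,"rz":0,"x":-0.06,"y":0,"z":0.27,"jaw":0.3},{"rx":0,"ry":0,"rz":0,"x":0,"y":0,"z":0,"jaw":0.3}]' >/dev/null; python3 g.py 
python3 -m inch '[{"rx":0,"ry":-2.5,"rz":0,"x":-0.08,"y":0,"z":0.26,"jaw":0.3},{"rx":0,"ry":-2.5,"rz":0,"x":-0.08,"y":0,"z":0.26,"jaw":0.3},{"rx":0,"ry":0,"rz":0,"x":0,"y":0,"z":0,"jaw":0.3}]' >/dev/null; python3 g.py;  python3 seq.py 22.5 10
```

```text
tab xyz mm [-3.5  0.1  6.6] tilt 30.1 yaw 0.1 roll 0.0 F [ 1.   0.6 -1.1] t 23.23 op 0.0548
tab xyz mm [-2.7  0.1  6.1] tilt 25.1 yaw 0.1 roll 0.0 F [-0.3 -0.1 -1.4] t 23.6 op 0.0553
22.5 turn [ 0.  -2.6  0.1] shift pre-axes [-0.04 -0.01  0.25] post [-0.03 -0.01  0.25]
20.0 turn [-0.  -2.5 -0. ] shift pre-axes [-0.06  0.    0.27] post [-0.05  0.    0.28]
17.5 turn [ 0.  -2.5  0. ] shift pre-axes [-0.06  0.    0.26] post [-0.05  0.    0.26]
15.0 turn [-0.  -2.5 -0. ] shift pre-axes [-0.06  0.    0.26] post [-0.05  0.    0.26]
12.5 turn [ 0.  -2.5 -0. ] shift pre-axes [-0.03 -0.    0.27] post [-0.01 -0.    0.27]
10.0 turn [ 0.  -2.5  0. ] shift pre-axes [-0.02 -0.    0.27] post [-0.01 -0.    0.27]
```

```bash

python3 -m inch '[{"rx":0,"ry":-2.5,"rz":0,"x":-0.04,"y":0,"z":0.25,"jaw":0.3},{"rx":0,"ry":-2.5,"rz":0,"x":-0.06,"y":0,"z":0.27,"jaw":0.3},{"rx":0,"ry":0,"rz":0,"x":0,"y":0,"z":0,"jaw":0.3}]' >/dev/null; python3 g.py 
python3 -m inch '[{"rx":0,"ry":-2.5,"rz":0,"x":-0.06,"y":0,"z":0.26,"jaw":0.3},{"rx":0,"ry":-2.5,"rz":0,"x":-0.06,"y":0,"z":0.26,"jaw":0.3},{"rx":0,"ry":0,"rz":0,"x":0,"y":0,"z":0,"jaw":0.3}]' >/dev/null; python3 g.py;  python3 seq.py 12.5 0
```

```text
tab xyz mm [-2.5  0.2  5.4] tilt 20.1 yaw 0.1 roll 0.0 F [ 0.1 -0.9 -0.6] t 23.98 op 0.0555
tab xyz mm [-2.   0.2  4.8] tilt 15.1 yaw 0.1 roll 0.0 F [-0.1 -0.2 -1.4] t 24.35 op 0.0553
12.5 turn [ 0.1 -2.6  0.1] shift pre-axes [-0.04 -0.02  0.26] post [-0.02 -0.02  0.27]
10.0 turn [ 0.  -2.5  0. ] shift pre-axes [-0.02 -0.    0.27] post [-0.01 -0.    0.27]
7.5 turn [-0.  -2.5  0. ] shift pre-axes [-0.02  0.    0.27] post [-0.01  0.    0.27]
5.0 turn [ 0.  -2.5  0. ] shift pre-axes [-0.02 -0.    0.27] post [-0.01 -0.    0.27]
2.5 turn [ 0.  -2.5  0. ] shift pre-axes [-0.  -0.   0.3] post [ 0.01 -0.    0.3 ]
0.0 turn [ 0.  -2.5  0. ] shift pre-axes [ 0.  -0.   0.3] post [ 0.01 -0.    0.3 ]
```

```bash

python3 -m inch '[{"rx":0,"ry":-2.5,"rz":0,"x":-0.04,"y":-0.01,"z":0.26,"jaw":0.3},{"rx":0,"ry":-2.5,"rz":0,"x":-0.02,"y":0,"z":0.27,"jaw":0.3},{"rx":0,"ry":0,"rz":0,"x":0,"y":0,"z":0,"jaw":0.3}]' >/dev/null; python3 g.py 
python3 -m inch '[{"rx":0,"ry":-2.5,"rz":0,"x":-0.02,"y":0,"z":0.27,"jaw":0.3},{"rx":0,"ry":-2.5,"rz":0,"x":-0.02,"y":0,"z":0.27,"jaw":0.3},{"rx":0,"ry":0,"rz":0,"x":0,"y":0,"z":0,"jaw":0.3}]' >/dev/null; python3 g.py;  python3 seq.py 2.5 0
```

```text
tab xyz mm [-2.   0.   3.8] tilt 10.1 yaw 0.1 roll 0.0 F [ 0.4 -0.1 -1.7] t 24.73 op 0.0552
tab xyz mm [-2.  -0.1  2.6] tilt 5.2 yaw 0.1 roll 0.0 F [-0.2  0.2 -1.9] t 25.1 op 0.0547
2.5 turn [ 0.1 -2.7  0. ] shift pre-axes [-0.03  0.01  0.28] post [-0.02  0.01  0.28]
0.0 turn [ 0.  -2.5  0. ] shift pre-axes [ 0.  -0.   0.3] post [ 0.01 -0.    0.3 ]
```

```bash

python3 -m inch '[{"rx":0,"ry":-2.6,"rz":0,"x":-0.02,"y":0,"z":0.28,"jaw":0.3},{"rx":0,"ry":-2.5,"rz":0,"x":0,"y":0,"z":0.29,"jaw":0.3},{"rx":0,"ry":0,"rz":0,"x":0,"y":0,"z":0,"jaw":0.3}]' >/dev/null; python3 g.py -0.8 0 0
```

```text
tab xyz mm [-2.  -0.1  1.2] tilt 0.1 yaw 0.1 roll -0.0 F [ 0.1 -0.3 -1.4] t 25.48 op 0.0553
turn [ 0.05 -0.07  0.05] shift after turn [-0.    0.02  0.17] shift before [-0.    0.02  0.17]
```

```bash
python3 -m inch '[{"rx":0,"ry":0,"rz":0,"x":0.04,"y":0,"z":0.04,"jaw":0.3},{"rx":0,"ry":0,"rz":0,"x":0.04,"y":0,"z":0.04,"jaw":0.3},{"rx":0,"ry":0,"rz":0,"x":0,"y":0,"z":0,"jaw":0.3}]' >/dev/null; python3 g.py -0.8 0 0
```

```text
tab xyz mm [-1.6 -0.   1. ] tilt -0.1 yaw 0.1 roll 0.1 F [-1.3 -0.6 -1.6] t 25.85 op 0.0554
turn [0.09 0.1  0.  ] shift after turn [0.02 0.   0.12] shift before [0.02 0.   0.12]
```

```bash
python3 -m inch '[{"rx":0,"ry":0,"rz":0,"x":0.03,"y":0,"z":0.06,"jaw":0.3},{"rx":0,"ry":0,"rz":0,"x":0,"y":0,"z":0,"jaw":0.3}]' >/dev/null; python3 g.py -0.8 0 0
python3 -m inch '[{"rx":0,"ry":0,"rz":0,"x":0.02,"y":0,"z":0.07,"jaw":0.3},{"rx":0,"ry":0,"rz":0,"x":0,"y":0,"z":0,"jaw":0.3}]' >/dev/null; python3 g.py -0.8 0 0
```

```text
tab xyz mm [-1.6 -0.   0. ] tilt -0.1 yaw 0.1 roll 0.1 F [-1.1 -0.8 -1.4] t 26.1 op 0.0553
turn [0.09 0.09 0.01] shift after turn [-0.05  0.    0.05] shift before [-0.05  0.    0.05]
tab xyz mm [-1.6  0.  -0.9] tilt -0.1 yaw 0.1 roll 0.1 F [-2.   0.5  0.7] t 26.35 op 0.0551
turn [0.11 0.05 0.03] shift after turn [-0.11 -0.   -0.01] shift before [-0.11 -0.   -0.01]
```

```bash
python3 -m inch '[{"rx":0,"ry":0,"rz":0,"x":0,"y":0,"z":0,"jaw":0.66},{"rx":0,"ry":0,"rz":0,"x":0,"y":0,"z":0,"jaw":0.7},{"rx":0,"ry":0,"rz":0,"x":0,"y":0,"z":0,"jaw":0.85},{"rx":0,"ry":0,"rz":0,"x":0,"y":0,"z":0,"jaw":1},{"rx":0,"ry":0,"rz":0,"x":0,"y":0,"z":0,"jaw":1},{"rx":0,"ry":0,"rz":0,"x":0,"y":0,"z":0,"jaw":1},{"rx":0,"ry":0,"rz":0,"x":0,"y":0,"z":0,"jaw":1}]'; python3 g.py
python3 -m inch '[{"rx":0,"ry":0,"rz":0,"x":0,"y":0,"z":-1,"jaw":1},{"rx":0,"ry":0,"rz":0,"x":0,"y":0,"z":-2,"jaw":1},{"rx":0,"ry":0,"rz":0,"x":0,"y":0,"z":-2,"jaw":1},{"rx":0,"ry":0,"rz":0,"x":0,"y":0,"z":-2,"jaw":1},{"rx":0,"ry":0,"rz":0,"x":0,"y":0,"z":-2,"jaw":1},{"rx":0,"ry":0,"rz":0,"x":0,"y":0,"z":-2,"jaw":1},{"rx":0,"ry":0,"rz":0,"x":0,"y":0,"z":-2,"jaw":1},{"rx":0,"ry":0,"rz":0,"x":0,"y":0,"z":-2,"jaw":1},{"rx":0,"ry":0,"rz":0,"x":0,"y":0,"z":0,"jaw":1},{"rx":0,"ry":0,"rz":0,"x":0,"y":0,"z":0,"jaw":1}]'
python3 - <<'E'
from g import *
a=shot('top')['pixels'][70:210,40:280,::-1];s=shot('wrist');b=s['pixels'][80:340,150:450,::-1]
c=shot('scene')['pixels'][190:350,290:540,::-1]
f=lambda i,w,h:cv2.resize(i,(w,h),interpolation=cv2.INTER_CUBIC)
im=np.vstack([np.hstack([f(a,400,234),f(c,400,234)]),np.hstack([f(b,420,364),np.zeros((364,380,3),np.uint8)])])
cv2.imwrite('pics/f1.png',im)
E
```

```text
time: 27.22
ee_pos: [0.6174, 0.0805, 0.0949]
tool_rot: [0.381, 0.112, 0.917, -0.046]
wrist_force: [-0.3, -0.2, -0.8]
opening: 0.0855
grip_force: 0.0
tab xyz mm [-1.4 -0.  -0.7] tilt -0.1 yaw 0.1 roll 0.1 F [-0.3 -0.3 -0.8] t 27.23 op 0.0855
time: 28.48
ee_pos: [0.5144, 0.1057, 0.2008]
tool_rot: [0.381, 0.112, 0.917, -0.046]
wrist_force: [-0.8, 0.1, 0.3]
opening: 0.0858
grip_force: 0.0
```

View pics/f1.png

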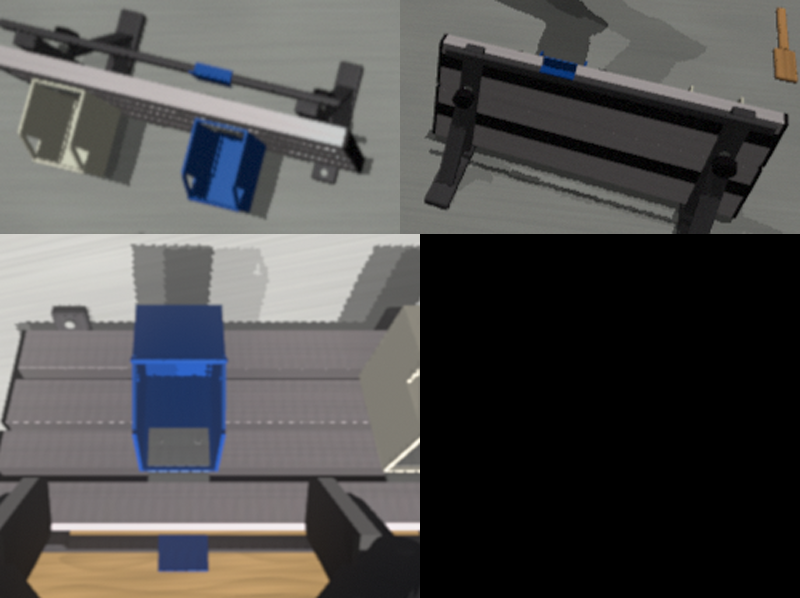

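The bin hangs at the tag (bin centre column 180 against tag 183 in the wrist crop), its back against the panel like the white bin's. The gripper is clear of everything.

```bash
python3 -c "
from rig import ctrl
print(ctrl.finish_job())"
```

```text
the job is handed in; nothing more can be done
None
```

The blue bin hangs in the upper groove at the blue tag and is released; the final pictures show its back against the panel. I handed the job in at about 29 s and got no verdict back.

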